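Slide a mask carving under the clamp bridge and clamp it

ROBOT

A 7-joint arm with a two-finger parallel gripper is mounted at the origin on the work surface. World frame = base frame: x ahead of the robot, y to its left, z up, the work surface at z = 0. Lengths are in m, angles in rad, forces in N, time in s.
With the tool pointing down it reaches from about 0.425 to 0.875 m from the base axis. Payload 4.7 kg.
Tool frame: the origin (TCP) lies at the very end of the fingers, on their centre line; the grasp point (between the pads) lies 19 mm behind it; z points along the fingers, y is the line along which they close (so a half turn about z gives the same grasp; the last joint's range is limited). The gripper opens to 85 mm and grips with 20 to 120 N. Pads are 22 mm wide; open, the fingers measure 114 mm over their backs; the gripper's body (76 mm by 85 mm) begins 54 mm behind the grasp point. The pads swing forward as they close: fully open they stand 13 mm farther back than shut.
Start: joints at [-1.208, 0.321, -0.07, 1.45, 0.023, 1.371, -0.057], TCP at [0.222, 0.611, 0.231] pointing down, gripper open.
Joint ranges: [-2.86, 2.86], [-0.3, 2.09], [-1.38, 1.24], [0.06, 2.45], [-1.56, 4.7], [0.09, 2.05], [-2.69, 2.69]. Speed limits (rad/s): [2.57, 2.57, 3.14, 3.14, 3.14, 3.14, 3.14].

INTERFACE

Orientations are given as a unit quaternion [w, x, y, z].
In Python, from bench import r gives the robot as it stands.
- The arm moves only by the shell command python3 -m crank 'ROWS'. ROWS is JSON, a list of rows, each an object of numbers: "fingers": the opening, from 0 (shut) to 1 (fully open); "dx", "dy", "dz": the shift along the tool's x, y, z in mm; "twist": the turn about the tool's z in rad. A call has 1 to 12 rows; each row shifts and turns the commanded pose from where the row before left it, along the tool's axes as they then stand; what a row does not reach is not made up. A row lasts 1/12 s, in which the tool goes at most 41.7 mm and 7.16 degrees, less where a joint would pass 70% of its speed; a pose out of reach is approached as far as the arm can. A call with a gripper value outside its range is refused whole. The fingers move at their own pace and stop on an object; the grip force is fixed at half the most. Time passes only in rows, so rows that do not move let the fingers close. It gives the time, the measured TCP pose, the force, the opening and the grip force at its end, in the units of the state.
- r.read_state(): the state, without advancing time (a new reading comes with each control period).
- r.read_camera(name): name is "side" or "top"; returns a dict with "image" (384x512x3 uint8, red, green, blue), "depth" (384x512 float32, m along the optical axis (not along the pixel's ray), 0 where there is no reading), "camera_matrix" (3x3 intrinsics, pixels), "R" (3x3) and "t" (3): a world point X has camera coordinates R X + t. Camera axes: x right, y down, z forward; pixel columns grow to the right and rows downward; lengths in m; the calibration is good to about 2 mm. A picture is of the moment at which its call begins.
- r.hand_in(): hands the job in; it is judged then, once.
The state is a dict: "clock": time; "qpos": joint angles; "joint_vel": joint speeds; "joint_torque": joint torques, N m; "tcp_pos": TCP position; "tcp_rot": TCP orientation; "ft_force": force on the tool from outside, world axes, zero at the start; "torque": the same for the moment, N m; "width": finger opening in m; "grip_force": force on a finger pad.
Only numpy, scipy, OpenCV 4.12 (cv2) and the standard library are available. Lean on these libraries where they do the work, as an engineer would, in place of code of your own. Each camera call takes 0.05 s, during which the arm holds its last target. There are 200 camera calls.

TASK

Slide the mask panel along the jig's lane, plain end first and without lifting it off the board, under the clamp bridge until that end sits square against the end stop. Then wind the clamp's handwheel clockwise by its handle until the pad presses firmly on the panel, and let go. Leave the other things on the bench and the jig where they are.

Things in the scene. Friction and masses are not known exactly. Their poses are not given: they have to be found in the camera images.
- jig: Carver's holding jig fixed to the bench: dark wooden board 12 mm thick with wooden fences, end stop and clamp bridge. Origin: bench height, straight below the clamp's screw; z up. The lane, 108 mm wide, runs along its y; the panel travels towards its -y. Lane middle is x = 0. Board: x -200 to 170, y -135 to 395 mm (all offsets in these notes: jig frame, mm, z from the bench)
- far_fence (a point): middle of the long straight fence's inner (robot side) face, on the board: jig x = +54. This fence runs from y -115 to 385, is 22 mm wide and its top is at z = 34
- near_fence (a point): open end of the short fence's inner face, on the board: jig x = -54, y = 30. This fence, on the robot's side of the lane, runs from y -90 to 30, top at z = 34; a flared mouth goes on from it out to about x -90, y 62
- lane_end (a point): foot of the end stop's face, middle of the lane, on the board's top (jig 0, -85, z = 12); axes as the jig's. The stop's top is at z = 34
- bridge (a point): centre of the underside of the wooden clamp bridge (jig 0, 0, z = 88): a beam across the lane, x -111 to 111, y -23 to 23, z 88 to 124, on two legs from |x| = 77 to 111
- panel: The carving: pale wood panel 100 (x) x 200 (y) x 28 mm (z), about 0.4 kg, loose on the jig's board, too wide to grip. Origin: centre of its underside. Its -y half is plain (the tail, goes under the bridge first); on the +y half a round mask face, 74 mm across, centred at y = +55, rises to 58 mm above the underside and stays outside the bridge
- panel_tail (a point): middle of the lower edge of the panel's plain end (panel y = -100)
- pad: round steel pressure pad of the clamp, 42 mm across, under the bridge in the middle of the lane. Origin: centre of its lower (pressing) face. It starts 6 to 10 mm above the level of the panel's top (that level is z = 40 in the jig's frame)
- wheel (a joint): angle of the clamp's handwheel in rad, growing as it turns clockwise seen from above; 0 = fully up, end of travel 7.6. The pad goes down 10 mm per turn (1.59 mm per rad); with the panel under it the pad touches at about 6.3. The wheel stays where it is left; it turns with 3 to 6 N at the handle until the pad touches
- wheel_axis (a point): centre of the handwheel, on its upright axis, at the rim's mid height (z = 145). The wheel lies level on top of the bridge; its rim is a 12 mm bar on a 48 mm radius, top of rim at z = 151
- wheel_handle (a point): middle of the wheel's upright turning handle: a 16 mm round wooden grip on the rim, 48 mm from the axis, from z = 151 to 201, free to spin on its own pin; this point is at z = 176
- mallet: wooden carving mallet lying on the bench, head 58 mm across and 100 mm long, handle 130 mm. Bystander; origin: centre of its underside
- chisel: wood-handled chisel, 200 mm long, lying on the jig's board behind the far fence. Bystander; origin: centre of its underside
- offcut: block of pale wood 50 x 90 x 35 mm high, on the jig's board on the robot's side of the bridge. Bystander; origin: centre of its underside
- tin: round metal tin with a brass-coloured lid, 76 mm across, 120 mm high. Bystander; origin: centre of its underside
- tape_stand: desk tape dispenser, 70 x 170 mm, 100 mm high. Bystander; origin: centre of its underside
- spray_bottle: spray bottle, 66 mm across, 156 mm high. Bystander; origin: centre of its underside
Things that resemble listed ones, but are neither listed nor needed, are in the scene too. What is shaped like the panel but orange is not meant.

How it is judged:
By the outcome, as a careful person would: the job done as asked, in the order asked, and still so for the second after the job is handed in, with the robot touching nothing.
It also fails if it takes over 66 s, if anything falls off the work surface, if the arm or the gripper's body presses on something with over 40 N, if the wrist force passes 120 N, or if a joint passes its speed limit or range.

## Working session

There is one attempt and no reset: what is moved stays moved. The work goes in short steps, Python scripts to look and compute and a shell command to move; the robot and the scene stay as the last step left them, time stands still between calls to the robot, and variables do not carry over. Pictures are saved under pics/ and viewed, at most 10 in all, crops included, and the job is handed in when it is done.

```bash
ls; mkdir -p pics
cat > h.py <<'E'
from bench import r
import numpy as np, cv2
def shot(n,f):
    c=r.read_camera(n); cv2.imwrite(f'pics/{f}.png',cv2.resize(c['image'][:,:,::-1],None,fx=1.5,fy=1.5,interpolation=cv2.INTER_CUBIC)); np.save(f'pics/{f}.npy',c,allow_pickle=True); return c
def ld(f): return np.load(f'pics/{f}.npy',allow_pickle=True).item()
def pt(c,u,v,z=None):
    K=c['camera_matrix'];d=np.linalg.solve(K,[u,v,1.]);R=c['R'];t=c['t'];o=-R.T@t;w=R.T@d
    if z is None: return o+w*c['depth'][int(round(v)),int(round(u))]
    return o+w*(z-o[2])/w[2]
E
python3 - <<'E'
from h import *
s=r.read_state();print({k:np.round(v,3).tolist() for k,v in s.items()})
for n in('top','side'):
    c=shot(n,n+'0');print(n,(-c['R'].T@c['t']).round(3),c['R'].round(2).tolist(),c['camera_matrix'].round(0).tolist())
E
```

```text
pics
{'clock': 0.0, 'qpos': [-1.208, 0.322, -0.07, 1.452, 0.023, 1.371, -0.057], 'joint_vel': [-0.002, -0.0, 0.001, -0.0, 0.0, -0.001, -0.0], 'joint_torque': [0.0, -49.359, -0.382, -31.433, 0.013, 0.012, -0.0], 'tcp_pos': [0.222, 0.61, 0.23], 'tcp_rot': [-0.0, 0.173, 0.985, -0.001], 'ft_force': [-0.304, -0.416, -0.8], 'torque': [-0.024, 0.026, 0.055], 'grip_force': 0.0, 'width': 0.086}
top [ 0.347 -0.024  1.577] [[-0.03, -1.0, -0.01], [-1.0, 0.03, -0.09], [0.09, 0.01, -1.0]] [[465.0, 0.0, 259.0], [0.0, 465.0, 185.0], [0.0, 0.0, 1.0]]
side [-0.247 -0.868  1.474] [[0.78, -0.63, 0.02], [-0.47, -0.61, -0.64], [0.41, 0.49, -0.77]] [[492.0, 0.0, 267.0], [0.0, 492.0, 196.0], [0.0, 0.0, 1.0]]
```

View pics/top0.png

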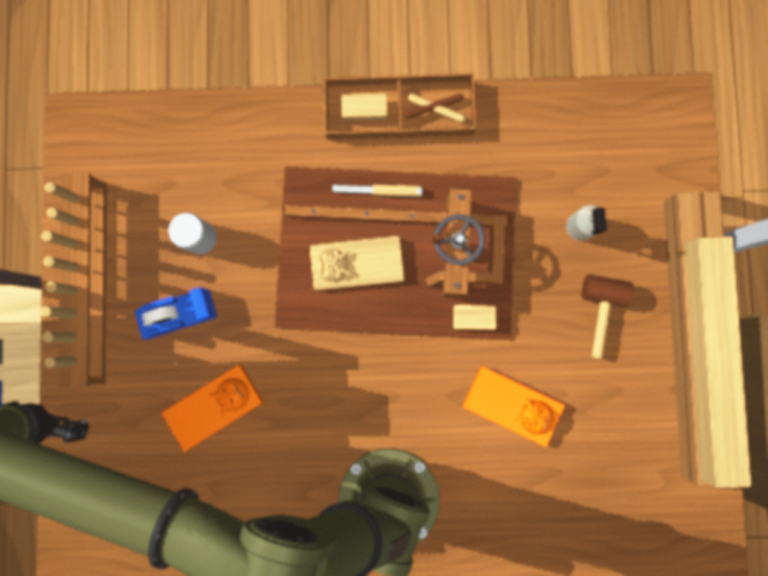

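View pics/side0.png

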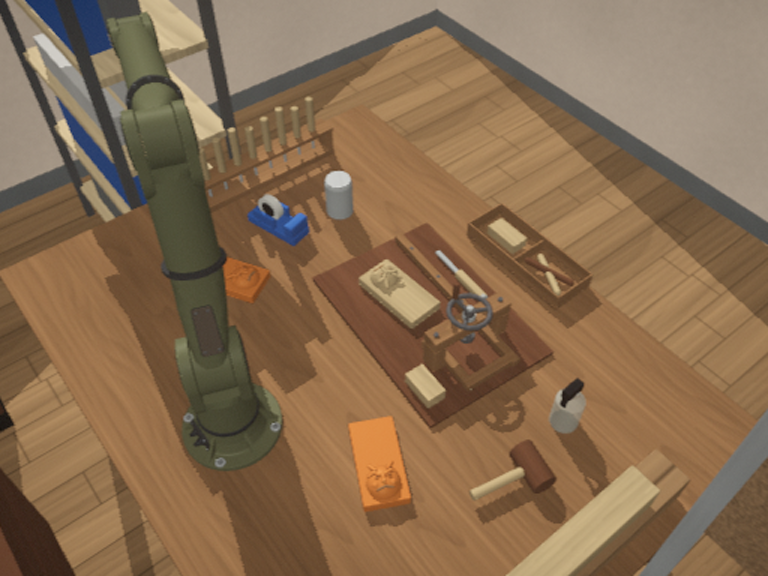

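The top view shows one pale panel with a mask at (357,263) on the jig board. The two orange look-alikes are at (212,408) and (514,405) and are excluded by colour. The wheel is at (459,239). I'll confirm with an enlarged crop.

Run:
```python
from h import *
a=ld('top0')['image'][105:230,180:352,::-1]; b=ld('side0')['image'][145:290,200:375,::-1]
f=lambda i:cv2.resize(i,(800,int(i.shape[0]*800/i.shape[1])),interpolation=cv2.INTER_CUBIC)
cv2.imwrite('pics/ca.png',f(a));b=ld('side0')['image'][150:281,200:375,::-1];cv2.imwrite('pics/cb.png',f(b))
```

```text
(no output)
```

View pics/ca.png

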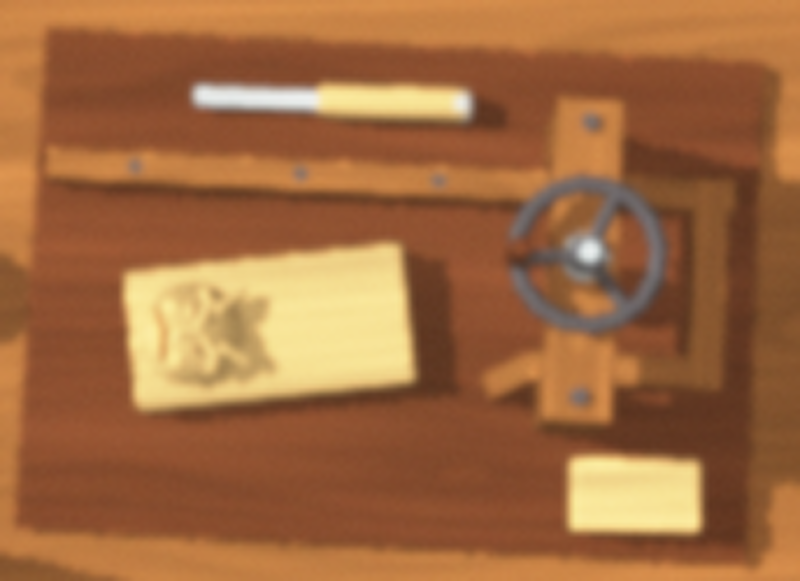

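View pics/cb.png

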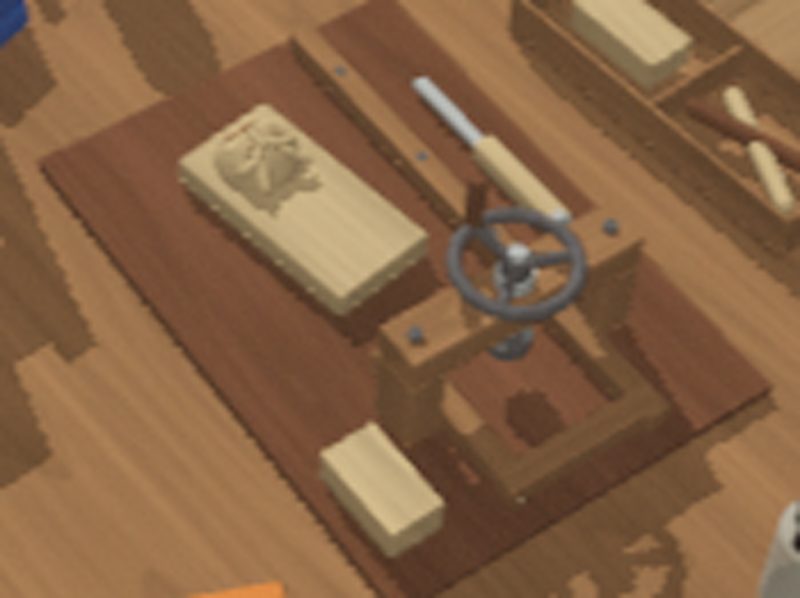

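Top crop: the panel's corners are at (123,271), (400,243), (416,384) and (140,411), mask end on the left and plain end facing the bridge. The wheel's brown handle is at (520,255), left of the hub at (590,250). In the side crop the handle is at (478,205) and the hub at about (517,257).

```bash
cat >> h.py <<'E'
def A(p): return p[0]/(800/172)+180-.4, p[1]/(800/172)+105-.4
def B(p): return p[0]/(800/175)+200-.4, p[1]/(800/175)+150-.4
def tri(a,ua,b,ub):
    P=lambda c:c['camera_matrix']@np.c_[c['R'],c['t']]
    X=cv2.triangulatePoints(P(a),P(b),np.array(ua,float),np.array(ub,float)).ravel();return X[:3]/X[3]
E
python3 - <<'E'
from h import *
a,b=ld('top0'),ld('side0'); q=lambda x:(1000*x).round(0)
for n,p,z in [('b-+',(18,527),.012),('b++',(47,30),.012),('b+-',(772,65),.012),('b--',(752,562),.012),
 ('pTL',(123,271),.04),('pTR',(400,243),.04),('pBR',(416,384),.04),('pBL',(140,411),.04),('f0',(50,184),.034),('f1',(540,202),.034),('hub',(590,250),.155),
 ('st1',(692,350),.034),('st0',(694,215),.034),('bridgeN',(577,425),.124),('bridgeF',(590,97),.124),('rimT',(590,177),.149),('rimB',(586,332),.149),('rimR',(665,255),.149)]:
    print(n,q(pt(a,*A(p),z)),q(pt(a,*A(p))))
for n,p,z in [('pTR',(426,237),.04),('pBR',(345,315),.04),('pBL',(181,170),.04),('pTL',(265,105),.04)]: print('side',n,q(pt(b,*B(p),z)),q(pt(b,*B(p))))
for n,p,s in [('hub',(590,250),(517,253)),('handletop',(510,256),(478,183)),('pTR',(400,243),(426,237)),('pBR',(416,384),(345,315))]:
    print(n,q(tri(a,A(p),b,B(s))))
# handle
for p in [(478,185),(478,195),(478,205),(478,215)]: print(q(pt(b,*B(p))))
# rim points from side depth
P=[pt(b,*B((516+68*np.cos(t),265+54*np.sin(t)))) for t in np.arange(0,6.3,.5)];print(q(np.array(P)).tolist())
E
```

```text
b-+ [385. 242.  12.] [385. 242.  13.]
b++ [750. 215.  12.] [751. 216.  11.]
b+- [ 708. -318.   12.] [ 710. -320.    2.]
b-- [ 345. -287.   12.] [ 344. -289.    3.]
pTL [565. 159.  40.] [570. 163.   8.]
pTR [580. -40.  40.] [583. -41.  18.]
pBR [478. -49.  40.] [480. -49.   8.]
pBL [464. 149.  40.] [465. 150.  31.]
f0 [631. 211.  34.] [634. 214.  19.]
f1 [ 607. -142.   34.] [ 588. -133.  150.]
hub [ 554. -165.  155.] [ 553. -165.  159.]
st1 [ 497. -247.   34.] [ 496. -246.   40.]
st0 [ 595. -253.   34.] [ 595. -253.   32.]
bridgeN [ 440. -155.  124.] [ 441. -157.  104.]
bridgeF [ 664. -172.  124.] [ 688. -183.   13.]
rimT [ 604. -167.  149.] [ 603. -167.  154.]
rimB [ 500. -161.  149.] [ 500. -161.  147.]
rimR [ 550. -215.  149.] [ 550. -215.  148.]
side pTR [578. -37.  40.] [578. -36.  39.]
side pBR [474. -58.  40.] [485. -46.  19.]
side pBL [462. 145.  40.] [471. 158.  22.]
side pTL [564. 160.  40.] [560. 156.  46.]
hub [ 551. -163.  164.]
handletop [ 548. -111.  198.]
pTR [578. -39.  43.]
pBR [480. -50.  27.]
[ 549. -115.  200.]
[ 547. -118.  192.]
[ 544. -122.  187.]
[ 550. -118.  167.]
[[586.0, -198.0, 157.0], [-247.0, -868.0, 1474.0], [540.0, -214.0, 155.0], [519.0, -203.0, 150.0], [500.0, -187.0, 155.0], [512.0, -147.0, 125.0], [507.0, -135.0, 146.0], [521.0, -123.0, 156.0], [547.0, -115.0, 155.0], [571.0, -122.0, 158.0], [592.0, -138.0, 156.0], [603.0, -159.0, 152.0], [598.0, -184.0, 152.0]]
```

```bash
python3 -m crank '[{"twist":-0.091},{"twist":-0.091},{"twist":-0.091},{"dx":-13,"dy":-26},{"dx":-13,"dy":-26},{"dx":-13,"dy":-26},{"dx":-13,"dy":-26},{"dx":-13,"dy":-26},{"dx":-13,"dy":-26},{"dx":-13,"dy":-26},{"dx":-13,"dy":-26},{"dx":-13,"dy":-26}]'
cat >> h.py <<'E'
from scipy.spatial.transform import Rotation as Ro
def J(p):
    d=np.array(p[:2])*1000-[552,-165]; return [round(d@[.997,-.076],1),round(d@[.076,.997],1),round(p[2]*1000,1)]
def st():
    s=r.read_state(); q=s['tcp_rot']; M=Ro.from_quat([*q[1:],q[0]]).as_matrix()
    print('t',s['clock'],'jig',J(s['tcp_pos']),'toolx ang',np.degrees(np.arctan2(M[1,0],M[0,0])).round(1),'tilt',M[2].round(3),'F',np.round(s['ft_force'],1),'w',round(float(s['width']),4),'g',round(float(s['grip_force']),1))
E
python3 -c "from h import *;st()"
```

```text
t 0.1 jig [np.float64(-387.9), np.float64(748.0), np.float64(230.3)] toolx ang 160.0 tilt [-0.    -0.002 -1.   ] F [-0.7 -0.1 -0.3] w 0.0857 g 0.0validation failed for argument at $[0]...
```

```bash
python3 -m crank '[{"fingers":1,"twist":-0.091,"dx":0,"dy":0,"dz":0}]'; python3 -c "from h import *;st()"
```

```text
clock: 0.18
tcp_pos: [0.222, 0.6105, 0.2305]
tcp_rot: [-0.0, 0.128, 0.992, -0.001]
ft_force: [0.3, 0.4, -0.2]
width: 0.0856
grip_force: 0.0
t 0.1833 jig [np.float64(-387.9), np.float64(748.1), np.float64(230.5)] toolx ang 165.3 tilt [-0.    -0.001 -1.   ] F [ 0.3  0.4 -0.2] w 0.0856 g 0.0
```

```bash
python3 -m crank '[{"fingers":1,"twist":-0.091}]'
```

```text
validation failed for argument at $[0]...
```

All keys are required in each row.

```bash
python3 -m crank '[{"fingers":1,"dx":0,"dy":0,"dz":0,"twist":-0.091},{"fingers":1,"dx":0,"dy":0,"dz":0,"twist":-0.091},{"fingers":1,"dx":-13,"dy":-26,"dz":0,"twist":0},{"fingers":1,"dx":-13,"dy":-26,"dz":0,"twist":0},{"fingers":1,"dx":-13,"dy":-26,"dz":0,"twist":0},{"fingers":1,"dx":-13,"dy":-26,"dz":0,"twist":0},{"fingers":1,"dx":-13,"dy":-26,"dz":0,"twist":0},{"fingers":1,"dx":-13,"dy":-26,"dz":0,"twist":0},{"fingers":1,"dx":-13,"dy":-26,"dz":0,"twist":0},{"fingers":1,"dx":-13,"dy":-26,"dz":0,"twist":0},{"fingers":1,"dx":-13,"dy":-26,"dz":0,"twist":0},{"fingers":1,"dx":0,"dy":0,"dz":0,"twist":0}]'; python3 -c "from h import *;st()"
```

```text
clock: 1.18
tcp_pos: [0.3244, 0.3628, 0.2312]
tcp_rot: [0.001, 0.042, 0.999, -0.001]
ft_force: [0.4, -0.2, 1.1]
width: 0.0851
grip_force: 0.0
t 1.1833 jig [np.float64(-267.0), np.float64(508.9), np.float64(231.2)] toolx ang 175.2 tilt [-0.001 -0.003 -1.   ] F [ 0.4 -0.2  1.1] w 0.0851 g 0.0
```

```bash
python3 -m crank '[{"fingers":1,"dx":-12,"dy":-26,"dz":0,"twist":0},{"fingers":1,"dx":-12,"dy":-26,"dz":0,"twist":0},{"fingers":1,"dx":-12,"dy":-26,"dz":0,"twist":0},{"fingers":1,"dx":-12,"dy":-26,"dz":0,"twist":0},{"fingers":1,"dx":-12,"dy":-26,"dz":0,"twist":0},{"fingers":1,"dx":-12,"dy":-26,"dz":0,"twist":0},{"fingers":1,"dx":-12,"dy":-26,"dz":0,"twist":0},{"fingers":1,"dx":-12,"dy":-26,"dz":0,"twist":0},{"fingers":1,"dx":-12,"dy":-26,"dz":0,"twist":0},{"fingers":1,"dx":-12,"dy":-26,"dz":0,"twist":0},{"fingers":1,"dx":-12,"dy":-20,"dz":0,"twist":0},{"fingers":1,"dx":0,"dy":0,"dz":0,"twist":0}]'; python3 -c "from h import *;st()"
```

```text
clock: 2.18
tcp_pos: [0.4331, 0.0748, 0.2314]
tcp_rot: [0.001, 0.042, 0.999, -0.001]
ft_force: [-1.0, 0.1, -0.3]
width: 0.0854
grip_force: 0.0
t 2.1833 jig [np.float64(-136.7), np.float64(230.0), np.float64(231.4)] toolx ang 175.2 tilt [-0.001 -0.001 -1.   ] F [-1.   0.1 -0.3] w 0.0854 g 0.0
```

```bash
python3 -m crank '[{"fingers":1,"dx":0,"dy":0,"dz":25,"twist":0},{"fingers":1,"dx":0,"dy":0,"dz":25,"twist":0},{"fingers":1,"dx":0,"dy":0,"dz":25,"twist":0},{"fingers":1,"dx":0,"dy":0,"dz":25,"twist":0},{"fingers":1,"dx":0,"dy":0,"dz":25,"twist":0},{"fingers":1,"dx":0,"dy":0,"dz":25,"twist":0},{"fingers":1,"dx":0,"dy":0,"dz":25,"twist":0},{"fingers":1,"dx":0,"dy":0,"dz":20,"twist":0},{"fingers":1,"dx":0,"dy":0,"dz":10,"twist":0},{"fingers":1,"dx":0,"dy":0,"dz":8,"twist":0},{"fingers":1,"dx":0,"dy":0,"dz":5,"twist":0},{"fingers":1,"dx":0,"dy":0,"dz":0,"twist":0}]'
python3 - <<'E'
from h import *
st();c=shot('side','s1');cv2.imwrite('pics/s1c.png',cv2.resize(c['image'][110:300,170:390,::-1],(690,596),interpolation=cv2.INTER_CUBIC))
E
```

```text
clock: 3.18
tcp_pos: [0.4314, 0.0797, 0.013]
tcp_rot: [-0.0, 0.038, 0.999, -0.0]
ft_force: [-0.6, -0.0, 0.2]
width: 0.0851
grip_force: 0.0
t 3.1833 jig [np.float64(-138.8), np.float64(234.8), np.float64(13.0)] toolx ang 175.7 tilt [ 0.001 -0.    -1.   ] F [-0.6 -0.   0.2] w 0.0851 g 0.0
```

View pics/s1c.png

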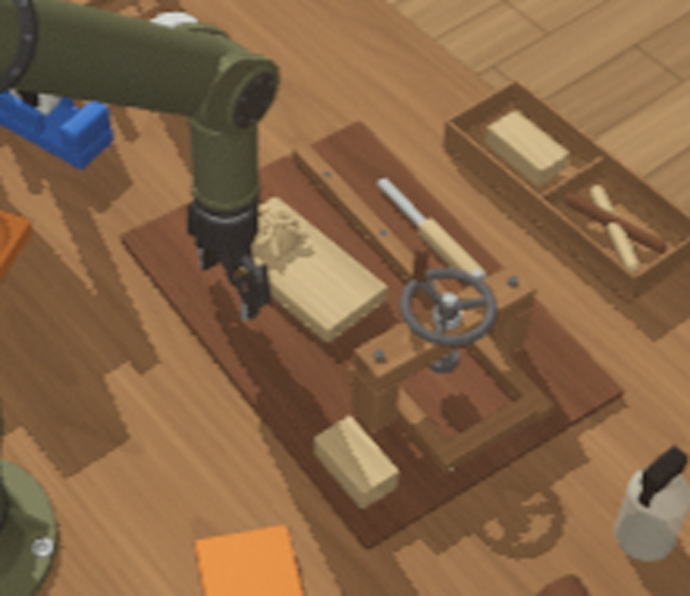

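The gripper is down on the board with its fingers beside the panel's near side, the tip at (250,310). Now I'll push toward the far fence.

```bash
python3 -m crank '[{"fingers":1,"dx":-6,"dy":0,"dz":0,"twist":0},{"fingers":1,"dx":-6,"dy":0,"dz":0,"twist":0},{"fingers":1,"dx":-6,"dy":0,"dz":0,"twist":0},{"fingers":1,"dx":-6,"dy":0,"dz":0,"twist":0},{"fingers":1,"dx":-6,"dy":0,"dz":0,"twist":0},{"fingers":1,"dx":-6,"dy":0,"dz":0,"twist":0},{"fingers":1,"dx":-6,"dy":0,"dz":0,"twist":0},{"fingers":1,"dx":-6,"dy":0,"dz":0,"twist":0},{"fingers":1,"dx":-6,"dy":0,"dz":0,"twist":0},{"fingers":1,"dx":-6,"dy":0,"dz":0,"twist":0},{"fingers":1,"dx":-5,"dy":0,"dz":0,"twist":0},{"fingers":1,"dx":0,"dy":0,"dz":0,"twist":0}]'; python3 -c "from h import *;st()"
```

```text
clock: 4.23
tcp_pos: [0.4978, 0.0739, 0.0133]
tcp_rot: [0.001, 0.038, 0.999, -0.0]
ft_force: [-1.0, 0.2, 0.5]
width: 0.0858
grip_force: 0.0
t 4.2333 jig [np.float64(-72.2), np.float64(234.0), np.float64(13.3)] toolx ang 175.6 tilt [-0.002 -0.001 -1.   ] F [-1.   0.2  0.5] w 0.0858 g 0.0
```

```bash
python3 -m crank '[{"fingers":1,"dx":-3,"dy":0,"dz":0,"twist":0},{"fingers":1,"dx":-3,"dy":0,"dz":0,"twist":0},{"fingers":1,"dx":-2,"dy":0,"dz":0,"twist":0},{"fingers":1,"dx":-2,"dy":0,"dz":0,"twist":0},{"fingers":1,"dx":-2,"dy":0,"dz":0,"twist":0}]'
python3 - <<'E'
from h import *
st();c=shot('top','t2');cv2.imwrite('pics/t2c.png',cv2.resize(c['image'][95:235,170:360,::-1],(800,589),interpolation=cv2.INTER_CUBIC))
E
```

```text
clock: 4.65
tcp_pos: [0.5082, 0.0735, 0.0132]
tcp_rot: [-0.0, 0.038, 0.999, -0.0]
ft_force: [-3.1, -0.0, 0.2]
width: 0.0855
grip_force: 1.5
t 4.65 jig [np.float64(-61.7), np.float64(234.4), np.float64(13.2)] toolx ang 175.6 tilt [ 0. -0. -1.] F [-3.1 -0.   0.2] w 0.0855 g 1.5
```

View pics/t2c.png

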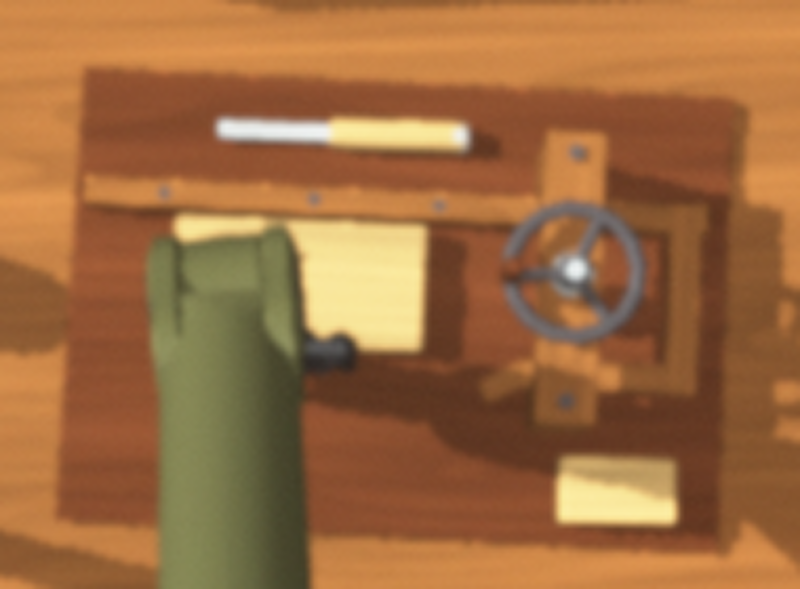

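The panel is now parallel to the far fence with a gap of a few mm: its upper edge runs from (175,215) to (428,224). I'll nudge it further.

```bash
python3 -m crank '[{"fingers":1,"dx":-1.5,"dy":0,"dz":0,"twist":0},{"fingers":1,"dx":-1.5,"dy":0,"dz":0,"twist":0},{"fingers":1,"dx":-1,"dy":0,"dz":0,"twist":0},{"fingers":1,"dx":0,"dy":0,"dz":0,"twist":0}]'; python3 -c "from h import *;st()"
```

```text
clock: 5.03
tcp_pos: [0.5129, 0.0734, 0.0133]
tcp_rot: [0.001, 0.038, 0.999, 0.0]
ft_force: [-0.3, -0.3, -1.1]
width: 0.0853
grip_force: 0.6
t 5.0333 jig [np.float64(-57.1), np.float64(234.7), np.float64(13.3)] toolx ang 175.7 tilt [-0.001  0.    -1.   ] F [-0.3 -0.3 -1.1] w 0.0853 g 0.6
```

```bash
python3 -m crank '[{"fingers":1,"dx":-1,"dy":0,"dz":0,"twist":0},{"fingers":1,"dx":-1,"dy":0,"dz":0,"twist":0},{"fingers":1,"dx":-1,"dy":0,"dz":0,"twist":0},{"fingers":1,"dx":0,"dy":0,"dz":0,"twist":0}]'; python3 -c "from h import *;st()"
```

```text
clock: 5.37
tcp_pos: [0.5144, 0.0733, 0.0133]
tcp_rot: [-0.001, 0.038, 0.999, 0.0]
ft_force: [-6.1, -0.0, 3.0]
width: 0.0854
grip_force: 2.9
t 5.3667 jig [np.float64(-55.6), np.float64(234.7), np.float64(13.3)] toolx ang 175.6 tilt [ 0.002  0.    -1.   ] F [-6.1 -0.   3. ] w 0.0854 g 2.9
```

Contact with the fence is made at about 6 N. I'll back off, lift, and move around behind the mask end, turning the fingers 90°.

```bash
python3 -m crank '[{"fingers":1,"dx":10,"dy":0,"dz":0,"twist":0},{"fingers":1,"dx":20,"dy":0,"dz":0,"twist":0},{"fingers":1,"dx":0,"dy":0,"dz":-25,"twist":0},{"fingers":1,"dx":0,"dy":0,"dz":-25,"twist":0},{"fingers":1,"dx":0,"dy":0,"dz":-25,"twist":0},{"fingers":1,"dx":0,"dy":0,"dz":-25,"twist":0},{"fingers":1,"dx":0,"dy":0,"dz":-25,"twist":0},{"fingers":1,"dx":-22,"dy":28,"dz":0,"twist":0},{"fingers":0.5,"dx":-22,"dy":28,"dz":0,"twist":0},{"fingers":0.5,"dx":-22,"dy":28,"dz":0,"twist":0},{"fingers":0.5,"dx":-22,"dy":28,"dz":0,"twist":0},{"fingers":0.5,"dx":0,"dy":0,"dz":0,"twist":0}]'; python3 -c "from h import *;st();print(r.read_state()['qpos'])"
```

```text
clock: 6.37
tcp_pos: [0.585, 0.1877, 0.138]
tcp_rot: [0.002, 0.034, 0.999, 0.001]
ft_force: [-0.6, 0.5, -0.9]
width: 0.043
grip_force: 0.0
t 6.3667 jig [np.float64(6.1), np.float64(354.2), np.float64(138.0)] toolx ang 176.1 tilt [-0.005  0.003 -1.   ] F [-0.6  0.5 -0.9] w 0.043 g 0.0
[-0.68394748  0.31318166  0.39888202  1.67981701 -0.13167232  1.16927188
  1.2504486 ]
```

```bash
python3 -m crank '[{"fingers":0.5,"dx":0,"dy":0,"dz":0,"twist":0.12},{"fingers":0.5,"dx":0,"dy":0,"dz":0,"twist":0.12},{"fingers":0.5,"dx":0,"dy":0,"dz":0,"twist":0.12},{"fingers":0.5,"dx":0,"dy":0,"dz":0,"twist":0.12},{"fingers":0.5,"dx":0,"dy":0,"dz":0,"twist":0.12},{"fingers":0.5,"dx":0,"dy":0,"dz":0,"twist":0.12},{"fingers":0.5,"dx":0,"dy":0,"dz":0,"twist":0.12},{"fingers":0.5,"dx":0,"dy":0,"dz":0,"twist":0.12},{"fingers":0.5,"dx":0,"dy":0,"dz":0,"twist":0.12},{"fingers":0.5,"dx":0,"dy":0,"dz":0,"twist":0.12},{"fingers":0.5,"dx":0,"dy":0,"dz":0,"twist":0.12},{"fingers":0.5,"dx":0,"dy":0,"dz":0,"twist":0.12}]'
python3 - <<'E'
from h import *
st();c=shot('top','t3');b=shot('side','s3');cv2.imwrite('pics/t3c.png',np.vstack([cv2.resize(c['image'][110:220,185:345,::-1],(400,275),interpolation=cv2.INTER_CUBIC),cv2.resize(b['image'][120:260,200:380,::-1],(400,311),interpolation=cv2.INTER_CUBIC)]))
E
```

```text
clock: 7.37
tcp_pos: [0.5822, 0.1804, 0.1388]
tcp_rot: [0.001, 0.69, 0.724, 0.001]
ft_force: [0.3, 0.7, 1.2]
width: 0.0429
grip_force: 0.0
t 7.3667 jig [np.float64(3.9), np.float64(346.6), np.float64(138.8)] toolx ang 92.8 tilt [ 0.     0.003 -1.   ] F [0.3 0.7 1.2] w 0.0429 g 0.0
```

View pics/t3c.png

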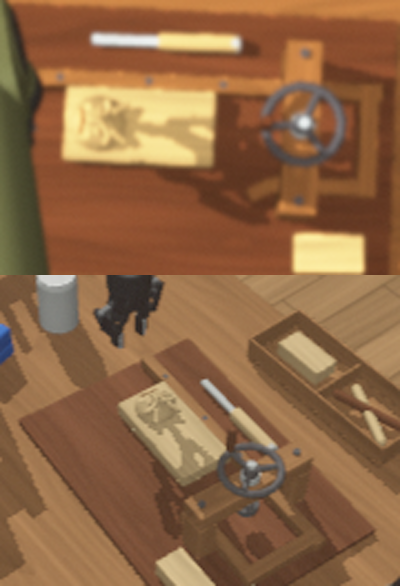

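The panel lies flush along the far fence, mask end at (63,123) and tail at (214,130) in the upper half, and the gripper is clear behind it. I'll measure its ends.

```bash
python3 - <<'E'
from h import *
c=ld('t3')
for p in [(65,86),(215,92),(212,167),(62,160)]: print(J(pt(c,p[0]*.4+185-.3,p[1]*.4+110-.3,.04)))
E
python3 -m crank '[{"fingers":0.5,"dx":0,"dy":0,"dz":0,"twist":0.124},{"fingers":0.5,"dx":0,"dy":-2,"dz":20,"twist":0},{"fingers":0.5,"dx":0,"dy":0,"dz":20,"twist":0},{"fingers":0.5,"dx":0,"dy":0,"dz":20,"twist":0},{"fingers":0.5,"dx":0,"dy":0,"dz":20,"twist":0},{"fingers":0.5,"dx":0,"dy":0,"dz":20,"twist":0},{"fingers":0.5,"dx":0,"dy":0,"dz":10,"twist":0},{"fingers":0.5,"dx":0,"dy":0,"dz":8,"twist":0},{"fingers":0.5,"dx":0,"dy":0,"dz":0,"twist":0}]';python3 -c "from h import *;st()"
```

```text
[np.float64(52.5), np.float64(312.1), np.float64(40.0)]
[np.float64(53.7), np.float64(111.0), np.float64(40.0)]
[np.float64(-47.3), np.float64(110.4), np.float64(40.0)]
[np.float64(-47.3), np.float64(310.4), np.float64(40.0)]
clock: 8.22
tcp_pos: [0.5789, 0.1803, 0.0191]
tcp_rot: [-0.0, 0.731, 0.683, -0.001]
ft_force: [-0.6, 0.3, -0.1]
width: 0.0429
grip_force: 0.0
t 8.2167 jig [np.float64(0.6), np.float64(346.3), np.float64(19.1)] toolx ang 86.1 tilt [-0.001 -0.001 -1.   ] F [-0.6  0.3 -0.1] w 0.0429 g 0.0
```

```bash
python3 -m crank '[{"fingers":0.5,"dx":-10,"dy":0,"dz":0,"twist":0.008},{"fingers":0.5,"dx":-10,"dy":0,"dz":0,"twist":0},{"fingers":0.5,"dx":-8,"dy":0,"dz":0,"twist":0},{"fingers":0.5,"dx":-8,"dy":0,"dz":0,"twist":0},{"fingers":0.5,"dx":-10,"dy":0,"dz":0,"twist":0},{"fingers":0.5,"dx":-10,"dy":0,"dz":0,"twist":0},{"fingers":0.5,"dx":-10,"dy":0,"dz":0,"twist":0},{"fingers":0.5,"dx":-10,"dy":0,"dz":0,"twist":0},{"fingers":0.5,"dx":-10,"dy":0,"dz":0,"twist":0},{"fingers":0.5,"dx":-10,"dy":0,"dz":0,"twist":0},{"fingers":0.5,"dx":-10,"dy":0,"dz":0,"twist":0},{"fingers":0.5,"dx":0,"dy":0,"dz":0,"twist":0}]';python3 -c "from h import *;st()"
```

```text
clock: 9.22
tcp_pos: [0.5722, 0.0725, 0.0214]
tcp_rot: [0.001, 0.735, 0.679, 0.001]
ft_force: [-0.4, -0.1, 0.2]
width: 0.0429
grip_force: 0.0
t 9.2167 jig [np.float64(2.0), np.float64(238.3), np.float64(21.4)] toolx ang 85.5 tilt [ 0.     0.002 -1.   ] F [-0.4 -0.1  0.2] w 0.0429 g 0.0
```

```bash
python3 -m crank '[{"fingers":0.5,"dx":-9,"dy":0,"dz":0,"twist":0},{"fingers":0.5,"dx":-9,"dy":0,"dz":0,"twist":0},{"fingers":0.5,"dx":-9,"dy":0,"dz":0,"twist":0},{"fingers":0.5,"dx":-9,"dy":0,"dz":0,"twist":0},{"fingers":0.5,"dx":-9,"dy":0,"dz":0,"twist":0},{"fingers":0.5,"dx":-9,"dy":0,"dz":0,"twist":0},{"fingers":0.5,"dx":-9,"dy":0,"dz":0,"twist":0},{"fingers":0.5,"dx":-9,"dy":0,"dz":0,"twist":0},{"fingers":0.5,"dx":-9,"dy":0,"dz":0,"twist":0},{"fingers":0.5,"dx":-9,"dy":0,"dz":0,"twist":0},{"fingers":0.5,"dx":-9,"dy":0,"dz":0,"twist":0},{"fingers":0.5,"dx":0,"dy":0,"dz":0,"twist":0}]';python3 -c "from h import *;st()"
```

```text
clock: 10.22
tcp_pos: [0.5641, -0.0252, 0.0209]
tcp_rot: [0.0, 0.734, 0.679, 0.0]
ft_force: [0.1, 0.8, 0.7]
width: 0.0429
grip_force: 0.0
t 10.2167 jig [np.float64(1.4), np.float64(140.3), np.float64(20.9)] toolx ang 85.5 tilt [ 0.     0.001 -1.   ] F [0.1 0.8 0.7] w 0.0429 g 0.0
```

```bash
python3 -m crank '[{"fingers":0.5,"dx":-3,"dy":0,"dz":0,"twist":0},{"fingers":0.5,"dx":-3,"dy":0,"dz":0,"twist":0},{"fingers":0.5,"dx":-2,"dy":0,"dz":0,"twist":0},{"fingers":0.5,"dx":-2,"dy":0,"dz":0,"twist":0},{"fingers":0.5,"dx":-1.5,"dy":0,"dz":0,"twist":0},{"fingers":0.5,"dx":0,"dy":0,"dz":0,"twist":0}]';python3 -c "from h import *;st()"
```

```text
clock: 10.72
tcp_pos: [0.5633, -0.0341, 0.0205]
tcp_rot: [-0.0, 0.733, 0.68, 0.001]
ft_force: [-0.5, 5.6, 3.6]
width: 0.0428
grip_force: 2.4
t 10.7167 jig [np.float64(1.3), np.float64(131.4), np.float64(20.5)] toolx ang 85.7 tilt [ 0.001  0.    -1.   ] F [-0.5  5.6  3.6] w 0.0428 g 2.4
```

```bash
python3 -m crank '[{"fingers":0.5,"dx":-1.5,"dy":0,"dz":0,"twist":0},{"fingers":0.5,"dx":-1.5,"dy":0,"dz":0,"twist":0},{"fingers":0.5,"dx":0,"dy":0,"dz":0,"twist":0},{"fingers":0.5,"dx":0,"dy":0,"dz":0,"twist":0}]';python3 - <<'E'
from h import *
st();c=shot('top','t4');b=shot('side','s4');cv2.imwrite('pics/t4c.png',np.hstack([cv2.resize(c['image'][120:200,230:345,::-1],(400,278),interpolation=cv2.INTER_CUBIC),cv2.resize(b['image'][180:260,260:375,::-1],(400,278),interpolation=cv2.INTER_CUBIC)]))
E
```

```text
clock: 11.05
tcp_pos: [0.563, -0.0373, 0.0204]
tcp_rot: [-0.0, 0.733, 0.68, 0.0]
ft_force: [0.1, 5.3, 4.9]
width: 0.0427
grip_force: 2.5
t 11.05 jig [np.float64(1.3), np.float64(128.1), np.float64(20.4)] toolx ang 85.6 tilt [ 0.001  0.    -1.   ] F [0.1 5.3 4.9] w 0.0427 g 2.5
```

View pics/t4c.png

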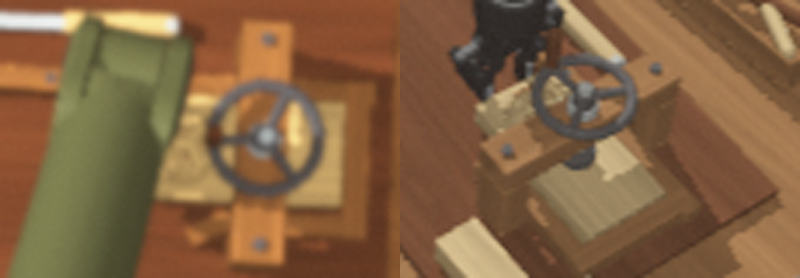

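The panel's tail is under the bridge and almost at the stop: left picture, tail edge at x≈345 against the stop at about 348. I'll continue until the force rises.

```bash
python3 -m crank '[{"fingers":0.5,"dx":-1.5,"dy":0,"dz":0,"twist":0},{"fingers":0.5,"dx":-1.5,"dy":0,"dz":0,"twist":0},{"fingers":0.5,"dx":0,"dy":0,"dz":0,"twist":0},{"fingers":0.5,"dx":0,"dy":0,"dz":0,"twist":0}]';python3 -c "from h import *;st()"; python3 -m crank '[{"fingers":0.5,"dx":-1.5,"dy":0,"dz":0,"twist":0},{"fingers":0.5,"dx":-1.5,"dy":0,"dz":0,"twist":0},{"fingers":0.5,"dx":0,"dy":0,"dz":0,"twist":0},{"fingers":0.5,"dx":0,"dy":0,"dz":0,"twist":0}]';python3 -c "from h import *;st()"
```

```text
clock: 11.48
tcp_pos: [0.563, -0.0379, 0.0205]
tcp_rot: [-0.001, 0.733, 0.68, 0.001]
ft_force: [0.7, 8.9, 4.3]
width: 0.0429
grip_force: 4.6
t 11.4833 jig [np.float64(1.3), np.float64(127.6), np.float64(20.5)] toolx ang 85.7 tilt [ 0.004 -0.    -1.   ] F [0.7 8.9 4.3] w 0.0429 g 4.6
clock: 11.82
tcp_pos: [0.5629, -0.0379, 0.0205]
tcp_rot: [-0.003, 0.733, 0.68, 0.003]
ft_force: [1.5, 13.6, 4.5]
width: 0.0424
grip_force: 7.2
t 11.8167 jig [np.float64(1.3), np.float64(127.5), np.float64(20.5)] toolx ang 85.8 tilt [ 0.007 -0.001 -1.   ] F [ 1.5 13.6  4.5] w 0.0424 g 7.2
```

The panel is seated: force rises to 14 N with no further motion. I'll retreat and go above the handle.

```bash
python3 -m crank '[{"fingers":0.5,"dx":8,"dy":0,"dz":0,"twist":0},{"fingers":0.5,"dx":22,"dy":0,"dz":0,"twist":0},{"fingers":0.5,"dx":8,"dy":0,"dz":-27,"twist":0},{"fingers":0.5,"dx":0,"dy":0,"dz":-27,"twist":0},{"fingers":0.5,"dx":0,"dy":0,"dz":-27,"twist":0},{"fingers":0.5,"dx":0,"dy":0,"dz":-27,"twist":0},{"fingers":0.5,"dx":0,"dy":0,"dz":-27,"twist":0},{"fingers":0.5,"dx":0,"dy":0,"dz":-27,"twist":0},{"fingers":0.5,"dx":0,"dy":0,"dz":-27,"twist":0},{"fingers":0.5,"dx":0,"dy":0,"dz":-27,"twist":0},{"fingers":0.5,"dx":0,"dy":0,"dz":0,"twist":0}]'
python3 - <<'E'
from h import *
st();c=shot('top','t5');b=shot('side','s5');cv2.imwrite('pics/t5c.png',np.hstack([cv2.resize(c['image'][120:200,230:345,::-1],(400,278),interpolation=cv2.INTER_CUBIC),cv2.resize(b['image'][180:260,260:375,::-1],(400,278),interpolation=cv2.INTER_CUBIC)]))
E
```

```text
clock: 12.73
tcp_pos: [0.5677, -0.0086, 0.2411]
tcp_rot: [0.003, 0.734, 0.679, 0.002]
ft_force: [0.8, 0.9, 0.8]
width: 0.0425
grip_force: 0.0
t 12.7333 jig [np.float64(3.8), np.float64(157.1), np.float64(241.1)] toolx ang 85.5 tilt [-0.     0.008 -1.   ] F [0.8 0.9 0.8] w 0.0425 g 0.0
```

View pics/t5c.png

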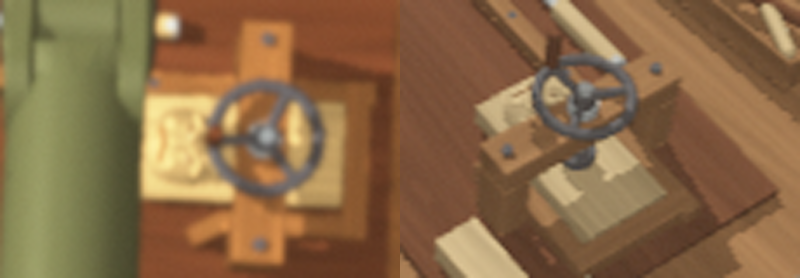

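The panel is clear under the bridge. The handle is at about (213,135) in the left half, and its top is at (553,40) in the right half.

Run:
```python
from h import *
a,b=ld('t5'),ld('s5');k=.2875
ua=lambda p:(p[0]*k+230-.35,p[1]*k+120-.35);ub=lambda p:((p[0]-400)*k+260-.35,p[1]*k+180-.35)
print('handle top',J(tri(a,ua((210,134)),b,ub((553,40)))),'hub',J(tri(a,ua((265,138)),b,ub((585,95)))))
for p in[(553,40),(552,50),(551,60)]:print('d',J(pt(b,*ub(p))))
for z in(.19,.2):print(J(pt(a,*ua((210,134)),z)),J(pt(b,*ub((553,40)),z)))
# brown-dark pixels with depth z 160..205 near handle
for n,c in(('t',a),('s',b)):
    P=[J(pt(c,u,v)) for v in range(120,260) for u in range(230,375) if c['depth'][v,u]>0]
    P=np.array(P,float);m=(P[:,2]>168)&(P[:,2]<206)&(np.hypot(P[:,0],P[:,1]-48)<25);print(n,m.sum(),P[m].mean(0).round(1),P[m].max(0),P[m].min(0))
    h=(P[:,2]>143)&(P[:,2]<158)&(np.hypot(P[:,0],P[:,1])<62)&(np.hypot(P[:,0],P[:,1])>35);q=P[h];s=np.linalg.lstsq(np.c_[2*q[:,:2],np.ones(len(q))],(q[:,:2]**2).sum(1),rcond=None)[0];print('rim',s[:2].round(1),np.sqrt(s[2]+s[:2]@s[:2]).round(1))
```

```text
handle top [np.float64(-5.4), np.float64(52.6), np.float64(189.9)] hub [np.float64(-1.0), np.float64(1.7), np.float64(153.0)]
d [np.float64(-10.0), np.float64(47.7), np.float64(197.7)]
d [np.float64(-11.4), np.float64(46.0), np.float64(185.1)]
d [np.float64(-10.2), np.float64(47.0), np.float64(167.8)]
[np.float64(-5.4), np.float64(52.6), np.float64(190.0)] [np.float64(-5.6), np.float64(52.6), np.float64(190.0)]
[np.float64(-6.9), np.float64(53.1), np.float64(200.0)] [np.float64(-11.3), np.float64(46.3), np.float64(200.0)]
t 27 [ -7.9  50.1 195.6] [  0.   56.1 205.9] [-14.   43.7 170.4]
rim [-0.8  1.8] 47.2
s 39 [ -7.1  47.5 187.9] [  1.6  57.  205.6] [-14.   39.2 168.1]
rim [-0.3  0.9] 47.1
```

```bash
python3 -m crank '[{"fingers":0.5,"dx":-27,"dy":-3,"dz":0,"twist":0},{"fingers":0.5,"dx":-27,"dy":-3,"dz":0,"twist":0},{"fingers":0.5,"dx":-27,"dy":-3,"dz":0,"twist":0},{"fingers":0.5,"dx":-27,"dy":-2,"dz":0,"twist":0},{"fingers":0.5,"dx":0,"dy":0,"dz":0,"twist":0},{"fingers":0.5,"dx":0,"dy":0,"dz":0,"twist":0}]';python3 -c "from h import *;st()"
```

```text
clock: 13.33
tcp_pos: [0.5443, -0.116, 0.2346]
tcp_rot: [-0.001, 0.736, 0.677, -0.002]
ft_force: [0.7, 0.3, -0.1]
width: 0.0426
grip_force: 0.0
t 13.3333 jig [np.float64(-11.4), np.float64(48.2), np.float64(234.6)] toolx ang 85.3 tilt [-0.001 -0.003 -1.   ] F [ 0.7  0.3 -0.1] w 0.0426 g 0.0
```

```bash
python3 -m crank '[{"fingers":0.5,"dx":1,"dy":4,"dz":0,"twist":0},{"fingers":0.5,"dx":0,"dy":0,"dz":20,"twist":0},{"fingers":0.5,"dx":0,"dy":0,"dz":20,"twist":0},{"fingers":0.5,"dx":0,"dy":0,"dz":16,"twist":0},{"fingers":0.5,"dx":0,"dy":0,"dz":14,"twist":0},{"fingers":0.5,"dx":0,"dy":0,"dz":0,"twist":0}]';python3 -c "from h import *;st()"; python3 -m crank '[{"fingers":0.1,"dx":0,"dy":0,"dz":0,"twist":0},{"fingers":0.1,"dx":0,"dy":0,"dz":0,"twist":0},{"fingers":0.1,"dx":0,"dy":0,"dz":0,"twist":0},{"fingers":0,"dx":0,"dy":0,"dz":0,"twist":0},{"fingers":0,"dx":0,"dy":0,"dz":0,"twist":0},{"fingers":0,"dx":0,"dy":0,"dz":0,"twist":0}]';python3 -c "from h import *;st()"
```

```text
clock: 13.83
tcp_pos: [0.5482, -0.1104, 0.1625]
tcp_rot: [-0.002, 0.733, 0.68, -0.003]
ft_force: [-0.5, -0.5, 0.9]
width: 0.0428
grip_force: 0.0
t 13.8333 jig [np.float64(-8.0), np.float64(54.2), np.float64(162.5)] toolx ang 85.7 tilt [-0.001 -0.007 -1.   ] F [-0.5 -0.5  0.9] w 0.0428 g 0.0
clock: 14.33
tcp_pos: [0.551, -0.1121, 0.1671]
tcp_rot: [0.001, 0.734, 0.68, 0.001]
ft_force: [2.4, 2.2, 1.5]
width: 0.0146
grip_force: 58.7
t 14.3333 jig [np.float64(-5.0), np.float64(52.7), np.float64(167.1)] toolx ang 85.6 tilt [ 0.001  0.002 -1.   ] F [2.4 2.2 1.5] w 0.0146 g 58.7
```

Handle gripped, width 14.6 mm. I'll start winding in 15° steps and check after a quarter turn.

```bash
python3 -m crank '[{"fingers":0,"dx":-0.5,"dy":12.5,"dz":0,"twist":0},{"fingers":0,"dx":-3.8,"dy":12,"dz":0,"twist":0},{"fingers":0,"dx":-6.7,"dy":10.6,"dz":0,"twist":0},{"fingers":0,"dx":-9.3,"dy":8.4,"dz":0,"twist":0},{"fingers":0,"dx":-11.1,"dy":5.8,"dz":0,"twist":0},{"fingers":0,"dx":-12.2,"dy":2.7,"dz":0,"twist":0},{"fingers":0,"dx":0,"dy":0,"dz":0,"twist":0}]';python3 -c "from h import *;st()"
```

```text
clock: 14.92
tcp_pos: [0.6011, -0.1596, 0.1672]
tcp_rot: [0.001, 0.734, 0.68, 0.002]
ft_force: [4.9, 2.8, -0.6]
width: 0.014
grip_force: 59.5
t 14.9167 jig [np.float64(48.6), np.float64(9.1), np.float64(167.2)] toolx ang 85.6 tilt [ 0.002  0.005 -1.   ] F [ 4.9  2.8 -0.6] w 0.014 g 59.5
```

```bash
python3 -m crank '[{"fingers":0,"dx":-12.5,"dy":-0.5,"dz":0,"twist":0},{"fingers":0,"dx":-12,"dy":-3.8,"dz":0,"twist":0},{"fingers":0,"dx":-10.6,"dy":-6.7,"dz":0,"twist":0},{"fingers":0,"dx":-8.4,"dy":-9.3,"dz":0,"twist":0},{"fingers":0,"dx":-5.8,"dy":-11.1,"dz":0,"twist":0},{"fingers":0,"dx":-2.7,"dy":-12.2,"dz":0,"twist":0},{"fingers":0,"dx":0,"dy":0,"dz":0,"twist":0}]';python3 -c "from h import *;st()"
```

```text
clock: 15.5
tcp_pos: [0.551, -0.208, 0.1672]
tcp_rot: [0.0, 0.734, 0.679, 0.002]
ft_force: [0.3, 1.1, 1.1]
width: 0.0144
grip_force: 59.6
t 15.5 jig [np.float64(2.3), np.float64(-42.9), np.float64(167.2)] toolx ang 85.6 tilt [ 0.002  0.002 -1.   ] F [0.3 1.1 1.1] w 0.0144 g 59.6
```

```bash
python3 -m crank '[{"fingers":0,"dx":0.5,"dy":-12.5,"dz":0,"twist":0},{"fingers":0,"dx":3.8,"dy":-12,"dz":0,"twist":0},{"fingers":0,"dx":6.7,"dy":-10.6,"dz":0,"twist":0},{"fingers":0,"dx":9.3,"dy":-8.4,"dz":0,"twist":0},{"fingers":0,"dx":11.1,"dy":-5.8,"dz":0,"twist":0},{"fingers":0,"dx":12.2,"dy":-2.7,"dz":0,"twist":0},{"fingers":0,"dx":0,"dy":0,"dz":0,"twist":0}]';python3 -c "from h import *;st()"
```

```text
clock: 16.08
tcp_pos: [0.5051, -0.1603, 0.1672]
tcp_rot: [0.003, 0.733, 0.68, 0.002]
ft_force: [6.1, -0.2, -4.3]
width: 0.0142
grip_force: 59.4
t 16.0833 jig [np.float64(-47.1), np.float64(1.1), np.float64(167.2)] toolx ang 85.7 tilt [-0.001  0.006 -1.   ] F [ 6.1 -0.2 -4.3] w 0.0142 g 59.4
```

```bash
python3 -m crank '[{"fingers":0,"dx":12.5,"dy":0.5,"dz":0,"twist":0},{"fingers":0,"dx":12,"dy":3.8,"dz":0,"twist":0}]';python3 -c "from h import *;st()";python3 -m crank '[{"fingers":0,"dx":10.6,"dy":6.7,"dz":0,"twist":0}]';python3 -c "from h import *;st()"
```

```text
clock: 16.25
tcp_pos: [0.5087, -0.142, 0.1671]
tcp_rot: [0.003, 0.735, 0.678, -0.002]
ft_force: [-1.0, -12.6, 0.7]
width: 0.0142
grip_force: 59.9
t 16.25 jig [np.float64(-45.0), np.float64(19.6), np.float64(167.1)] toolx ang 85.4 tilt [-0.007  0.002 -1.   ] F [ -1.  -12.6   0.7] w 0.0142 g 59.9
clock: 16.33
tcp_pos: [0.514, -0.1324, 0.167]
tcp_rot: [0.001, 0.735, 0.678, -0.004]
ft_force: [-8.4, -10.3, 7.2]
width: 0.014
grip_force: 60.9
t 16.3333 jig [np.float64(-40.3), np.float64(29.6), np.float64(167.0)] toolx ang 85.4 tilt [-0.007 -0.003 -1.   ] F [ -8.4 -10.3   7.2] w 0.014 g 60.9
```

Load is rising, so the pad is making contact. I'll proceed in small steps.

```bash
python3 -m crank '[{"fingers":0,"dx":4.2,"dy":4.7,"dz":0,"twist":0},{"fingers":0,"dx":4.2,"dy":4.6,"dz":0,"twist":0},{"fingers":0,"dx":0,"dy":0,"dz":0,"twist":0}]';python3 -c "from h import *;st()";python3 -m crank '[{"fingers":0,"dx":3.2,"dy":5.4,"dz":0,"twist":0},{"fingers":0,"dx":2.6,"dy":5.7,"dz":0,"twist":0},{"fingers":0,"dx":0,"dy":0,"dz":0,"twist":0}]';python3 -c "from h import *;st()"
```

```text
clock: 16.58
tcp_pos: [0.5233, -0.1226, 0.167]
tcp_rot: [-0.001, 0.735, 0.679, -0.004]
ft_force: [-9.0, -3.0, 9.0]
width: 0.0142
grip_force: 61.3
t 16.5833 jig [np.float64(-31.8), np.float64(40.1), np.float64(167.0)] toolx ang 85.5 tilt [-0.004 -0.007 -1.   ] F [-9. -3.  9.] w 0.0142 g 61.3
clock: 16.83
tcp_pos: [0.5334, -0.1164, 0.1669]
tcp_rot: [-0.003, 0.734, 0.679, -0.004]
ft_force: [-14.6, -0.3, 15.1]
width: 0.0144
grip_force: 61.9
t 16.8333 jig [np.float64(-22.2), np.float64(47.1), np.float64(166.9)] toolx ang 85.5 tilt [-0.002 -0.011 -1.   ] F [-14.6  -0.3  15.1] w 0.0144 g 61.9
```

```bash
python3 -m crank '[{"fingers":0,"dx":1.7,"dy":6,"dz":-0.5,"twist":0},{"fingers":0,"dx":1,"dy":6.2,"dz":-0.5,"twist":0},{"fingers":0,"dx":0,"dy":0,"dz":0,"twist":0}]';python3 -c "from h import *;st()";python3 -m crank '[{"fingers":0,"dx":0.2,"dy":6.3,"dz":0,"twist":0},{"fingers":0,"dx":0,"dy":0,"dz":0,"twist":0}]';python3 - <<'E'
from h import *
st();b=shot('side','s6');c=shot('top','t6');cv2.imwrite('pics/s6c.png',cv2.resize(b['image'][170:270,250:380,::-1],(780,600),interpolation=cv2.INTER_CUBIC))
E
```

```text
clock: 17.08
tcp_pos: [0.5443, -0.1129, 0.167]
tcp_rot: [-0.006, 0.734, 0.679, -0.005]
ft_force: [-17.2, 2.4, 13.2]
width: 0.0141
grip_force: 61.8
t 17.0833 jig [np.float64(-11.6), np.float64(51.3), np.float64(167.0)] toolx ang 85.5 tilt [ 0.001 -0.015 -1.   ] F [-17.2   2.4  13.2] w 0.0141 g 61.8
clock: 17.25
tcp_pos: [0.5458, -0.1128, 0.1668]
tcp_rot: [-0.011, 0.734, 0.679, -0.008]
ft_force: [-31.5, 5.3, 24.2]
width: 0.0142
grip_force: 63.5
t 17.25 jig [np.float64(-10.2), np.float64(51.6), np.float64(166.8)] toolx ang 85.5 tilt [ 0.003 -0.026 -1.   ] F [-31.5   5.3  24.2] w 0.0142 g 63.5
```

View pics/s6c.png

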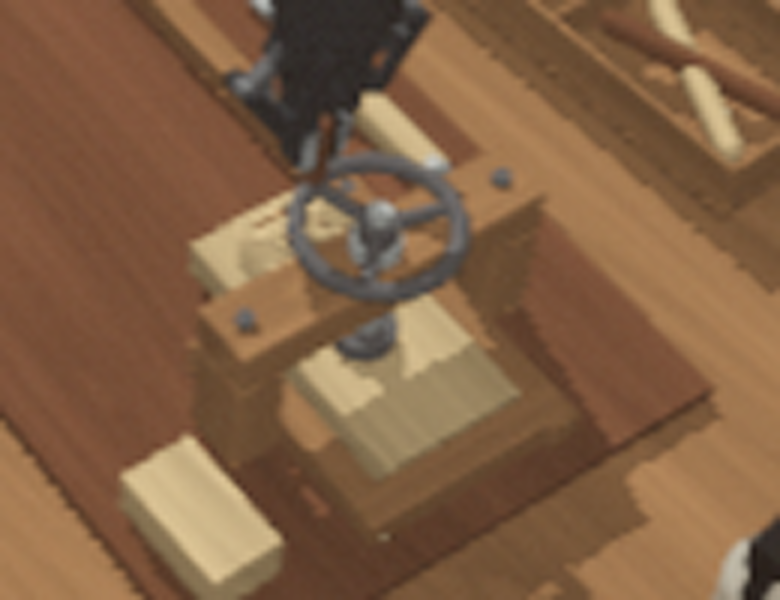

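The pad now sits on the panel at (367,340) and the wheel stalls at about 31 N. I'll pull a little further for firmness.

```bash
python3 -m crank '[{"fingers":0,"dx":0,"dy":2.5,"dz":-1,"twist":0},{"fingers":0,"dx":0,"dy":0,"dz":0,"twist":0},{"fingers":0,"dx":0,"dy":0,"dz":0,"twist":0}]';python3 -c "from h import *;st()"
```

```text
clock: 17.6
tcp_pos: [0.5459, -0.1127, 0.1669]
tcp_rot: [-0.013, 0.735, 0.678, -0.009]
ft_force: [-35.4, 5.6, 22.8]
width: 0.0142
grip_force: 63.5
t 17.6 jig [np.float64(-10.1), np.float64(51.6), np.float64(166.9)] toolx ang 85.4 tilt [ 0.004 -0.03  -1.   ] F [-35.4   5.6  22.8] w 0.0142 g 63.5
```

```bash
python3 -m crank '[{"fingers":0,"dx":0,"dy":-3,"dz":0,"twist":0},{"fingers":0,"dx":0,"dy":-3,"dz":0,"twist":0},{"fingers":0,"dx":0,"dy":0,"dz":0,"twist":0}]';python3 -c "from h import *;st()"; python3 -m crank '[{"fingers":0.3,"dx":0,"dy":0,"dz":0,"twist":0},{"fingers":0.5,"dx":0,"dy":0,"dz":0,"twist":0},{"fingers":0.5,"dx":0,"dy":0,"dz":0,"twist":0},{"fingers":0.5,"dx":0,"dy":0,"dz":0,"twist":0}]';python3 -c "from h import *;st()"
```

```text
clock: 17.85
tcp_pos: [0.5454, -0.1127, 0.167]
tcp_rot: [-0.007, 0.734, 0.679, -0.005]
ft_force: [-18.6, 2.9, 9.4]
width: 0.0141
grip_force: 61.5
t 17.85 jig [np.float64(-10.6), np.float64(51.6), np.float64(167.0)] toolx ang 85.5 tilt [ 0.002 -0.017 -1.   ] F [-18.6   2.9   9.4] w 0.0141 g 61.5
clock: 18.18
tcp_pos: [0.5473, -0.1129, 0.1656]
tcp_rot: [-0.005, 0.734, 0.679, -0.004]
ft_force: [-10.9, 0.6, -3.4]
width: 0.0427
grip_force: 5.0
t 18.1833 jig [np.float64(-8.7), np.float64(51.6), np.float64(165.6)] toolx ang 85.5 tilt [-0.    -0.013 -1.   ] F [-10.9   0.6  -3.4] w 0.0427 g 5.0
```

```bash
python3 -m crank '[{"fingers":0.5,"dx":0,"dy":0,"dz":0,"twist":0},{"fingers":0.5,"dx":0,"dy":0,"dz":0,"twist":0}]';python3 - <<'E'
from h import *
st();b=shot('side','s7');c=shot('top','t7');cv2.imwrite('pics/s7c.png',np.hstack([cv2.resize(i['image'][v:v+75,u:u+50,::-1],(400,600),interpolation=cv2.INTER_CUBIC) for i,u,v in((b,275,165),(c,265,120))]))
E
```

```text
clock: 18.35
tcp_pos: [0.5472, -0.1127, 0.1656]
tcp_rot: [-0.005, 0.734, 0.679, -0.005]
ft_force: [-10.7, 1.4, -2.5]
width: 0.0429
grip_force: 5.0
t 18.35 jig [np.float64(-8.8), np.float64(51.8), np.float64(165.6)] toolx ang 85.5 tilt [ 0.    -0.013 -1.   ] F [-10.7   1.4  -2.5] w 0.0429 g 5.0
```

View pics/s7c.png

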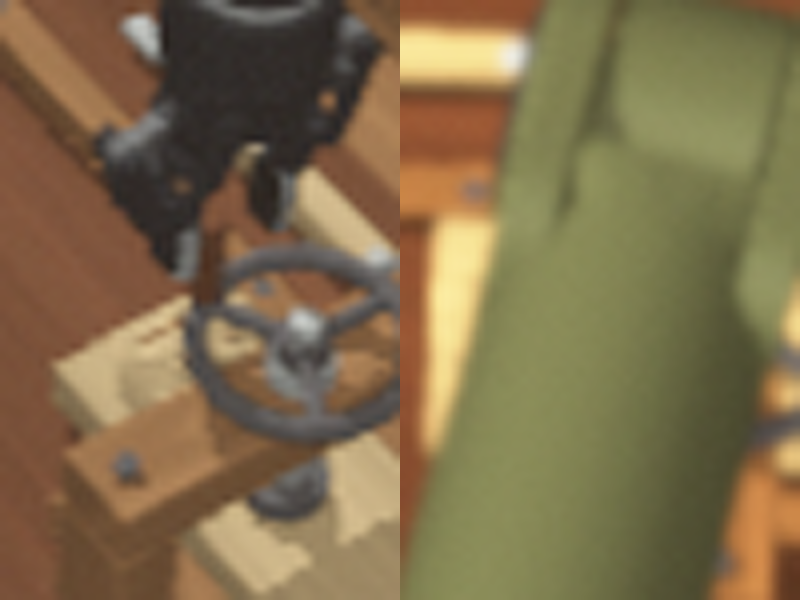

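The fingers are open, but the left one at (185,260) still touches the handle at (210,265). I'll measure where the handle is now compared with before.

Run:
```python
from h import *
for f in('s5','s6','s7'):
    c=ld(f);I=c['image'].astype(int)
    P=[(*J(pt(c,u,v)),*I[v,u]) for v in range(160,250) for u in range(260,345) if c['depth'][v,u]>0]
    P=np.array(P,float);m=(P[:,2]>155)&(P[:,2]<206)&(np.hypot(P[:,0]+8,P[:,1]-48)<32)&(P[:,3]-P[:,5]>25)&(P[:,3]<150)
    print(f,m.sum(),P[m].mean(0).round(1),np.percentile(P[m],[10,90],axis=0)[:,:3].round(1).tolist())
```

```text
s5 48 [ -7.3  46.6 183.2  93.5  63.9  45.9] [[-12.2, 42.0, 165.5], [-2.9, 52.4, 202.4]]
s6 24 [ -8.8  43.4 180.6  86.9  63.2  49.2] [[-17.0, 40.2, 158.8], [2.7, 49.2, 200.1]]
s7 38 [-21.8  40.8 184.8  96.6  69.7  52.1] [[-29.4, 37.3, 164.9], [-15.2, 45.3, 202.8]]
```

```bash
python3 -m crank '[{"fingers":0.5,"dx":0,"dy":-3,"dz":0,"twist":0},{"fingers":0.5,"dx":0,"dy":0,"dz":0,"twist":0}]';python3 -c "from h import *;st()";python3 -m crank '[{"fingers":0.5,"dx":0,"dy":-3,"dz":0,"twist":0},{"fingers":0.5,"dx":0,"dy":0,"dz":0,"twist":0}]';python3 -c "from h import *;st()"; python3 -m crank '[{"fingers":0.5,"dx":0,"dy":-3,"dz":0,"twist":0},{"fingers":0.5,"dx":0,"dy":0,"dz":0,"twist":0}]'
python3 - <<'E'
from h import *
st();shot('side','s8')
for f in('s7','s8'):
    c=ld(f);I=c['image'].astype(int)
    P=[(*J(pt(c,u,v)),*I[v,u]) for v in range(160,250) for u in range(260,345) if c['depth'][v,u]>0]
    P=np.array(P,float);m=(P[:,2]>155)&(P[:,2]<206)&(np.hypot(P[:,0]+20,P[:,1]-42)<32)&(P[:,3]-P[:,5]>25)&(P[:,3]<150)
    print(f,m.sum(),P[m].mean(0).round(1))
E
```

```text
clock: 18.62
tcp_pos: [0.5443, -0.1127, 0.1657]
tcp_rot: [-0.005, 0.734, 0.679, -0.004]
ft_force: [-9.7, 1.4, -3.0]
width: 0.0427
grip_force: 4.7
t 18.6167 jig [np.float64(-11.7), np.float64(51.5), np.float64(165.7)] toolx ang 85.5 tilt [-0.    -0.013 -1.   ] F [-9.7  1.4 -3. ] w 0.0427 g 4.7
clock: 18.78
tcp_pos: [0.5413, -0.1118, 0.1657]
tcp_rot: [-0.005, 0.734, 0.679, -0.004]
ft_force: [-10.9, 3.6, -1.7]
width: 0.0429
grip_force: 5.3
t 18.7833 jig [np.float64(-14.7), np.float64(52.2), np.float64(165.7)] toolx ang 85.5 tilt [ 0.001 -0.013 -1.   ] F [-10.9   3.6  -1.7] w 0.0429 g 5.3
clock: 18.95
tcp_pos: [0.5425, -0.1121, 0.1675]
tcp_rot: [-0.001, 0.734, 0.679, -0.001]
ft_force: [0.5, -1.0, 0.0]
width: 0.0424
grip_force: 0.0
t 18.95 jig [np.float64(-13.5), np.float64(52.1), np.float64(167.5)] toolx ang 85.6 tilt [-0.    -0.003 -1.   ] F [ 0.5 -1.   0. ] w 0.0424 g 0.0
s7 37 [-24.5  40.3 184.3  95.5  68.2  50.8]
s8 42 [-39.   29.1 182.6  90.4  64.7  47.7]
```

```bash
python3 -m crank '[{"fingers":0.5,"dx":10,"dy":0,"dz":0,"twist":0},{"fingers":0.5,"dx":15,"dy":0,"dz":-20,"twist":0},{"fingers":0.5,"dx":20,"dy":0,"dz":-20,"twist":0},{"fingers":0.5,"dx":25,"dy":0,"dz":-20,"twist":0},{"fingers":0.5,"dx":20,"dy":0,"dz":-10,"twist":0},{"fingers":0.5,"dx":15,"dy":0,"dz":0,"twist":0},{"fingers":0.5,"dx":0,"dy":0,"dz":0,"twist":0}]'
python3 - <<'E'
from h import *
st();b=shot('side','s9');c=shot('top','t9')
I=b['image'].astype(int);P=np.array([(*J(pt(b,u,v)),*I[v,u]) for v in range(160,260) for u in range(260,370) if b['depth'][v,u]>0],float)
m=(P[:,2]>158)&(P[:,2]<206)&(abs(np.hypot(P[:,0],P[:,1])-48)<14)&(P[:,3]-P[:,5]>25)&(P[:,3]<150)
print(m.sum(),P[m].mean(0).round(1))
# pad height: grey pixels under bridge between z 30..60 near origin
g=(np.hypot(P[:,0],P[:,1])<30)&(P[:,2]>36)&(P[:,2]<80)&(P[:,3]-P[:,5]<20);print('pad',g.sum(),np.percentile(P[g],[0,20,50,80,100],axis=0)[:,:3].round(1).tolist())
cv2.imwrite('pics/s9c.png',np.hstack([cv2.resize(b['image'][170:270,270:370,::-1],(400,400),interpolation=cv2.INTER_CUBIC),cv2.resize(c['image'][115:205,240:330,::-1],(400,400),interpolation=cv2.INTER_CUBIC)]))
E
```

```text
clock: 19.58
tcp_pos: [0.5533, -0.002, 0.2396]
tcp_rot: [0.0, 0.731, 0.682, 0.002]
ft_force: [-0.9, 0.3, -0.5]
width: 0.0426
grip_force: 0.0
t 19.5833 jig [np.float64(-11.0), np.float64(162.7), np.float64(239.6)] toolx ang 86.0 tilt [ 0.002  0.003 -1.   ] F [-0.9  0.3 -0.5] w 0.0426 g 0.0
43 [-46.3  12.  185.3  89.4  62.7  45.4]
pad 44 [[-21.1, -17.2, 40.6], [-13.7, -12.1, 51.0], [-4.6, -8.0, 55.2], [4.4, -2.7, 57.5], [17.5, 1.4, 63.7]]
```

View pics/s9c.png

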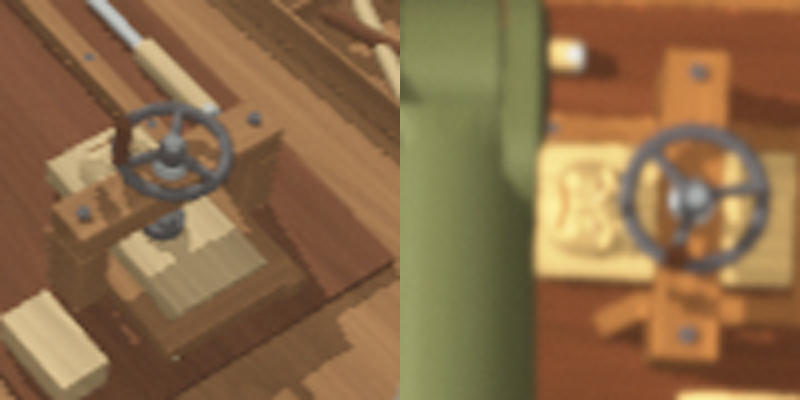

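Handle in the right picture is at (676,258), about -75°: the wheel sprang back on the sudden release, roughly to the touch point. I'll regrip, wind again, and ease back until the handle carries no load before letting go.

```bash
python3 -m crank '[{"fingers":0.4,"dx":-24,"dy":-6,"dz":0,"twist":0},{"fingers":0.4,"dx":-24,"dy":-6,"dz":0,"twist":0},{"fingers":0.4,"dx":-25,"dy":-6,"dz":0,"twist":0},{"fingers":0.4,"dx":-25,"dy":-6,"dz":0,"twist":0},{"fingers":0.4,"dx":-25,"dy":-6,"dz":0,"twist":0},{"fingers":0.4,"dx":-24,"dy":-6,"dz":0,"twist":0},{"fingers":0.4,"dx":0,"dy":0,"dz":0,"twist":0},{"fingers":0.4,"dx":0,"dy":0,"dz":0,"twist":0}]'
python3 - <<'E'
from h import *
st();b=shot('side','s10');I=b['image'].astype(int);P=np.array([(*J(pt(b,u,v)),*I[v,u]) for v in range(160,260) for u in range(260,370) if b['depth'][v,u]>0],float)
m=(P[:,2]>158)&(P[:,2]<206)&(abs(np.hypot(P[:,0],P[:,1])-48)<14)&(P[:,3]-P[:,5]>25)&(P[:,3]<150)
print(m.sum(),P[m].mean(0).round(1))
E
```

```text
clock: 20.35
tcp_pos: [0.5035, -0.1544, 0.2382]
tcp_rot: [0.0, 0.736, 0.677, -0.0]
ft_force: [0.9, 0.5, -0.2]
width: 0.0344
grip_force: 0.0
t 20.35 jig [np.float64(-49.2), np.float64(6.9), np.float64(238.2)] toolx ang 85.2 tilt [-0. -0. -1.] F [ 0.9  0.5 -0.2] w 0.0344 g 0.0
44 [-48.4  12.2 185.4  93.7  66.1  48.2]
```

The handle hasn't moved since. Aligning, descending and gripping.

```bash
python3 -m crank '[{"fingers":0.4,"dx":7,"dy":2,"dz":0,"twist":0.005},{"fingers":0.4,"dx":0,"dy":0,"dz":20,"twist":0},{"fingers":0.4,"dx":0,"dy":0,"dz":20,"twist":0},{"fingers":0.4,"dx":0,"dy":0,"dz":16,"twist":0},{"fingers":0.4,"dx":0,"dy":0,"dz":12,"twist":0},{"fingers":0.4,"dx":0,"dy":0,"dz":0,"twist":0}]';python3 -c "from h import *;st()"; python3 -m crank '[{"fingers":0.1,"dx":0,"dy":0,"dz":0,"twist":0},{"fingers":0.1,"dx":0,"dy":0,"dz":0,"twist":0},{"fingers":0,"dx":0,"dy":0,"dz":0,"twist":0},{"fingers":0,"dx":0,"dy":0,"dz":0,"twist":0},{"fingers":0,"dx":0,"dy":0,"dz":0,"twist":0}]';python3 -c "from h import *;st()"
```

```text
clock: 20.9
tcp_pos: [0.5061, -0.1424, 0.1677]
tcp_rot: [-0.002, 0.735, 0.678, -0.002]
ft_force: [0.2, -0.2, 0.3]
width: 0.0339
grip_force: 0.0
t 20.9 jig [np.float64(-47.5), np.float64(19.1), np.float64(167.7)] toolx ang 85.4 tilt [-0.    -0.005 -1.   ] F [ 0.2 -0.2  0.3] w 0.0339 g 0.0
clock: 21.32
tcp_pos: [0.508, -0.1442, 0.171]
tcp_rot: [0.001, 0.735, 0.678, 0.001]
ft_force: [1.1, -1.2, -0.5]
width: 0.0141
grip_force: 58.6
t 21.3167 jig [np.float64(-45.4), np.float64(17.4), np.float64(171.0)] toolx ang 85.3 tilt [ 0.     0.002 -1.   ] F [ 1.1 -1.2 -0.5] w 0.0141 g 58.6
```

```bash
python3 -m crank '[{"fingers":0,"dx":5.3,"dy":2.4,"dz":0,"twist":0},{"fingers":0,"dx":0,"dy":0,"dz":0,"twist":0}]';python3 -c "from h import *;st()"; python3 -m crank '[{"fingers":0,"dx":5,"dy":3.1,"dz":0,"twist":0},{"fingers":0,"dx":0,"dy":0,"dz":0,"twist":0}]';python3 -c "from h import *;st()"; python3 -m crank '[{"fingers":0,"dx":4.6,"dy":3.6,"dz":0,"twist":0},{"fingers":0,"dx":0,"dy":0,"dz":0,"twist":0}]';python3 -c "from h import *;st()"
```

```text
clock: 21.48
tcp_pos: [0.5094, -0.1411, 0.171]
tcp_rot: [0.001, 0.736, 0.677, -0.002]
ft_force: [-3.0, -3.9, 2.6]
width: 0.0143
grip_force: 59.2
t 21.4833 jig [np.float64(-44.3), np.float64(20.6), np.float64(171.0)] toolx ang 85.2 tilt [-0.003 -0.001 -1.   ] F [-3.  -3.9  2.6] w 0.0143 g 59.2
clock: 21.65
tcp_pos: [0.5117, -0.1367, 0.1709]
tcp_rot: [-0.001, 0.736, 0.677, -0.002]
ft_force: [-6.9, -4.8, 6.1]
width: 0.0143
grip_force: 59.6
t 21.65 jig [np.float64(-42.3), np.float64(25.2), np.float64(170.9)] toolx ang 85.2 tilt [-0.003 -0.004 -1.   ] F [-6.9 -4.8  6.1] w 0.0143 g 59.6
clock: 21.82
tcp_pos: [0.5147, -0.1322, 0.1709]
tcp_rot: [-0.002, 0.736, 0.677, -0.003]
ft_force: [-10.1, -3.2, 7.7]
width: 0.014
grip_force: 60.0
t 21.8167 jig [np.float64(-39.7), np.float64(29.9), np.float64(170.9)] toolx ang 85.2 tilt [-0.002 -0.007 -1.   ] F [-10.1  -3.2   7.7] w 0.014 g 60.0
```

```bash
python3 -m crank '[{"fingers":0,"dx":-2.3,"dy":-1.8,"dz":0,"twist":0},{"fingers":0,"dx":0,"dy":0,"dz":0,"twist":0},{"fingers":0,"dx":0,"dy":0,"dz":0,"twist":0}]';python3 -c "from h import *;st()"; python3 -m crank '[{"fingers":0,"dx":-2.3,"dy":-1.8,"dz":0,"twist":0},{"fingers":0,"dx":0,"dy":0,"dz":0,"twist":0},{"fingers":0,"dx":0,"dy":0,"dz":0,"twist":0}]';python3 -c "from h import *;st()"
```

```text
clock: 22.07
tcp_pos: [0.5139, -0.1331, 0.1709]
tcp_rot: [-0.001, 0.736, 0.677, -0.001]
ft_force: [-5.7, -1.5, 5.2]
width: 0.0144
grip_force: 59.5
t 22.0667 jig [np.float64(-40.4), np.float64(28.9), np.float64(170.9)] toolx ang 85.2 tilt [-0.    -0.003 -1.   ] F [-5.7 -1.5  5.2] w 0.0144 g 59.5
clock: 22.32
tcp_pos: [0.5127, -0.135, 0.1709]
tcp_rot: [-0.001, 0.736, 0.677, -0.001]
ft_force: [-5.3, -1.6, 5.8]
width: 0.0143
grip_force: 59.7
t 22.3167 jig [np.float64(-41.4), np.float64(27.0), np.float64(170.9)] toolx ang 85.3 tilt [-0.    -0.002 -1.   ] F [-5.3 -1.6  5.8] w 0.0143 g 59.7
```

```bash
python3 -m crank '[{"fingers":0,"dx":-2.6,"dy":-1.4,"dz":0,"twist":0},{"fingers":0,"dx":0,"dy":0,"dz":0,"twist":0},{"fingers":0,"dx":0,"dy":0,"dz":0,"twist":0}]';python3 -c "from h import *;st()"; python3 -m crank '[{"fingers":0,"dx":-2.6,"dy":-1.3,"dz":0,"twist":0},{"fingers":0,"dx":0,"dy":0,"dz":0,"twist":0},{"fingers":0,"dx":0,"dy":0,"dz":0,"twist":0}]';python3 -c "from h import *;st()"
```

```text
clock: 22.57
tcp_pos: [0.5115, -0.137, 0.1709]
tcp_rot: [-0.001, 0.736, 0.677, -0.0]
ft_force: [-5.0, -1.3, 5.2]
width: 0.0142
grip_force: 59.6
t 22.5667 jig [np.float64(-42.5), np.float64(24.8), np.float64(170.9)] toolx ang 85.3 tilt [ 0.    -0.001 -1.   ] F [-5.  -1.3  5.2] w 0.0142 g 59.6
clock: 22.82
tcp_pos: [0.5103, -0.1394, 0.1709]
tcp_rot: [-0.0, 0.736, 0.677, 0.0]
ft_force: [-3.4, 0.1, 4.9]
width: 0.0142
grip_force: 59.6
t 22.8167 jig [np.float64(-43.6), np.float64(22.4), np.float64(170.9)] toolx ang 85.3 tilt [ 0.    -0.001 -1.   ] F [-3.4  0.1  4.9] w 0.0142 g 59.6
```

```bash
python3 -m crank '[{"fingers":0,"dx":-1.2,"dy":-0.8,"dz":-0.5,"twist":0},{"fingers":0,"dx":0,"dy":0,"dz":0,"twist":0},{"fingers":0,"dx":0,"dy":0,"dz":0,"twist":0}]';python3 -c "from h import *;st()"; python3 -m crank '[{"fingers":0.25,"dx":0,"dy":0,"dz":0,"twist":0},{"fingers":0.4,"dx":0,"dy":0,"dz":0,"twist":0},{"fingers":0.4,"dx":0,"dy":0,"dz":0,"twist":0},{"fingers":0.4,"dx":0,"dy":0,"dz":0,"twist":0}]'
python3 - <<'E'
from h import *
st();shot('side','s11')
for f in('s10','s11'):
    b=ld(f);I=b['image'].astype(int);P=np.array([(*J(pt(b,u,v)),*I[v,u]) for v in range(160,260) for u in range(260,370) if b['depth'][v,u]>0],float)
    m=(P[:,2]>158)&(P[:,2]<206)&(abs(np.hypot(P[:,0],P[:,1])-48)<14)&(P[:,0]<-20)&(P[:,1]>0)&(P[:,3]-P[:,5]>25)&(P[:,3]<150)
    print(f,m.sum(),P[m].mean(0).round(1))
E
```

```text
clock: 23.07
tcp_pos: [0.5097, -0.1405, 0.1709]
tcp_rot: [0.0, 0.736, 0.678, 0.0]
ft_force: [-2.0, 0.2, 2.5]
width: 0.0138
grip_force: 59.2
t 23.0667 jig [np.float64(-44.1), np.float64(21.2), np.float64(170.9)] toolx ang 85.3 tilt [ 0.  0. -1.] F [-2.   0.2  2.5] w 0.0138 g 59.2
clock: 23.4
tcp_pos: [0.5099, -0.1403, 0.1708]
tcp_rot: [0.0, 0.735, 0.678, 0.0]
ft_force: [0.9, 0.6, 1.2]
width: 0.0343
grip_force: 0.0
t 23.4 jig [np.float64(-43.9), np.float64(21.5), np.float64(170.8)] toolx ang 85.3 tilt [ 0.  0. -1.] F [0.9 0.6 1.2] w 0.0343 g 0.0
s10 42 [-48.6  12.9 186.6  93.2  65.4  47.6]
s11 42 [-47.5  14.3 184.8  89.8  63.4  46.1]
```

```bash
python3 -m crank '[{"fingers":0.4,"dx":0,"dy":-1,"dz":-6,"twist":0},{"fingers":0.4,"dx":0,"dy":0,"dz":-15,"twist":0},{"fingers":0.4,"dx":0,"dy":0,"dz":-22,"twist":0},{"fingers":0.4,"dx":0,"dy":0,"dz":-25,"twist":0},{"fingers":0.4,"dx":20,"dy":0,"dz":-15,"twist":0},{"fingers":0.4,"dx":35,"dy":0,"dz":0,"twist":0},{"fingers":0.4,"dx":35,"dy":0,"dz":0,"twist":0},{"fingers":0.4,"dx":35,"dy":0,"dz":0,"twist":0},{"fingers":0.4,"dx":35,"dy":0,"dz":0,"twist":0},{"fingers":0.4,"dx":35,"dy":0,"dz":0,"twist":0},{"fingers":0.4,"dx":0,"dy":0,"dz":0,"twist":0},{"fingers":0.4,"dx":0,"dy":0,"dz":0,"twist":0}]'
python3 - <<'E'
from h import *
st();b=shot('side','s12');c=shot('top','t12')
I=b['image'].astype(int);P=np.array([(*J(pt(b,u,v)),*I[v,u]) for v in range(160,260) for u in range(260,370) if b['depth'][v,u]>0],float)
m=(P[:,2]>158)&(P[:,2]<206)&(abs(np.hypot(P[:,0],P[:,1])-48)<14)&(P[:,0]<-20)&(P[:,1]>0)&(P[:,3]-P[:,5]>25)&(P[:,3]<150)
print(m.sum(),P[m].mean(0).round(1))
cv2.imwrite('pics/f.png',np.hstack([cv2.resize(b['image'][180:260,280:360,::-1],(400,400),interpolation=cv2.INTER_CUBIC),cv2.resize(c['image'][115:205,240:330,::-1],(400,400),interpolation=cv2.INTER_CUBIC)]))
E
```

```text
clock: 24.45
tcp_pos: [0.5245, 0.0567, 0.254]
tcp_rot: [0.0, 0.734, 0.679, -0.0]
ft_force: [0.1, -0.7, 0.4]
width: 0.0343
grip_force: 0.0
t 24.45 jig [np.float64(-44.3), np.float64(218.9), np.float64(254.0)] toolx ang 85.6 tilt [-0.  0. -1.] F [ 0.1 -0.7  0.4] w 0.0343 g 0.0
40 [-48.6  13.  186.4  87.8  61.6  44.4]
```

I've already used more than the ten picture views, so I'll check the panel's seating numerically: shift and line fit of the tail edge, before against after.

Run:
```python
from h import *
# top-view: mask (left) region and tail edge of panel: segment pale pixels, project at z=40, fit
for f in('t5','t12'):
    c=ld(f);I=c['image'].astype(int)
    pts=np.array([J(pt(c,u,v,.04)) for v in range(125,195) for u in range(262,335) if I[v,u,0]-I[v,u,2]>40 and I[v,u,1]>115 and I[v,u,0]>130],float)
    q=pts[(abs(pts[:,0])<52)&(pts[:,1]<-45)]
    e=[]
    for x in range(-40,45,8):
        w=q[abs(q[:,0]-x)<4]
        if len(w): e.append((x,w[:,1].min()))
    e=np.array(e);print(f,len(q),'tail y',e[:,1],'slope',np.polyfit(e[:,0],e[:,1],1).round(3))
for a,b,(v0,v1,u0,u1) in(('s5','s12',(225,265,300,345)),('t5','t12',(140,180,272,290))):
    g=[cv2.cvtColor(ld(f)['image'][v0:v1,u0:u1],cv2.COLOR_RGB2GRAY).astype(np.float32) for f in(a,b)];print(cv2.phaseCorrelate(*g))
```

```text
t5 259 tail y [-80.6 -83.6 -83.3 -83.1 -82.8 -82.5 -82.2 -81.9 -84.9 -84.7 -81.1] slope [-1.0000e-02 -8.2791e+01]
t12 256 tail y [-80.6 -83.5 -83.3 -83.1 -82.8 -82.5 -82.2 -81.9 -84.9 -84.7 -81.1] slope [-1.0000e-02 -8.2782e+01]
((0.5120120111374931, -0.04818913610050757), 1.1607374869452582)
((-0.3147007739851979, 0.15527222779432037), 0.959102682934867)
```

```bash
python3 -c "from bench import r;print(r.hand_in())"
```

```text
the job is handed in; nothing more can be done
None
```

I handed the job in at about 24.5 s: the panel measures square against the end stop (within about 2 mm and 1°) and the pad is wound down onto it with the handle released. The clamp may be less firm than intended: on my first release the wheel sprang back by about a radian from fully wound, so I rewound it and eased off until friction held it just past the touch point, without measuring the pad force. I also viewed 12 pictures, two over the limit of 10.

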